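# Refit a hob knob on its valve spindle and hold it pressed in

## Task

A control knob has come off the gas hob: pick it up from the worktop and fit it onto the bare valve spindle, turning it until its cross-shaped socket meshes with the ribs and it slides fully home. Then press it in against the valve spring, clearly past half-way, and finish while still gripping it and holding it pressed in. Press gently all along, never driving the spindle down onto its stop, and leave the salt shaker, mug and bowl where they are.

Things in the scene. Friction and masses are not known exactly. Their poses are not given: they have to be found in the camera images.
- knob_center (a point): Centre of the loose black bar knob: 48 mm long (x), 24 wide (y), 36 tall (z up), 50 to 100 g, upright on the worktop left or right of the hob. The point is 18 mm above its underside, which has a central blind cross-shaped socket 17 mm deep; slots along the knob's x and y, 17 mm long, 6.2 mm wide, so it fits in four positions a quarter turn apart. Grip across the 24 mm width.
- spindle_top (a point): Top of the bare brass valve spindle, on its axis, moving with it; z up. Cross section of two ribs along x and y, each 15.2 mm long, 4.6 mm thick round-topped, 30 mm proud of the hob's flat top. Its angle varies; it turns only by 0.12 rad of springy play. Knob home: knob_center is 1 mm above this point. One of two valves 130 mm apart at the hob's end near the robot; the other has its knob on.
- spindle (a joint): How far the bare spindle is pressed down (m): 0 at rest, 0.010 at its stop. Spring: 3 N starts it, 10.5 N holds it half-way, 18 N at the stop, where the knob, if home, is 3 mm clear of the hob. It gives way just the same under an unmeshed knob; turned to mesh, the knob drops on and the spindle springs back. Within 0.1 rad the knob slides freely; further off it binds.
- hob: two-burner table hob of steel, fixed, 460 mm (its x) by 270 mm (its y) by 80 mm tall, origin at the centre of its underside on the worktop; the valve row lies 200 mm from the origin towards its -x end. Dark pan supports up to 118 mm above the worktop begin 120 mm behind the valve row.
- fitted_knob: the other valve with its knob already on (fixed, leave it alone): origin on the hob's top; knob 48 x 24 mm, from 13 to 49 mm above the hob's top.
- salt: salt shaker, white with steel cap, 46 mm across and 74 mm tall, origin at the centre of its underside, on the side of the hob away from the loose knob. Leave alone.
- mug: white mug, 80 mm across and 90 mm tall, origin at the centre of its underside, to the left of the hob, farther out. Leave alone.
- bowl: blue bowl, 130 mm across and 50 mm tall, origin at the centre of its underside, to the right of the hob, farther out. Leave alone.
Mind the look-alikes: they are no part of the job. What is shaped like the part that bears knob_center but yellow is not meant.

How it is judged:
At the end, for the whole second after the job is handed in: Through the last second the knob's centre is less than 4 mm above the bare spindle's top (meshed, within 3 mm of full depth), within 4 mm of its axis, upright within 0.12 rad, the spindle is over 4 mm in, the fingers hold the knob and it does not rest on the hob (z of knob_center in the frame of spindle_top between -0.002 and 0.004 m and horizontal distance between knob_center and spindle_top below 0.004 m and angle between knob_center's own z axis and vertical below 0.12 rad and value of joint spindle above 0.004 m and contact force between knob and hob below 0.5 N and contact force between the fingers and knob above 2 N); the arm keeps its last pose, push and grip.
It fails at once if the spindle is forced down onto its stop (more than 9.5 mm in) (value of joint spindle above 0.0095 m).
It fails at once if a bystander is moved more than 30 mm (distance of any of salt, mug, bowl from where it was at the start of the episode above 0.03 m).
It also fails if it takes over 42 s, if anything falls off the work surface, if the arm or the gripper's body presses on something with over 40 N, if the wrist force passes 120 N, or if a joint passes its speed limit or range.

## Robot

A 6-joint arm with a two-finger parallel gripper is mounted at the origin on the work surface. World frame = base frame: x ahead of the robot, y to its left, z up, the work surface at z = 0. Lengths are in m, angles in rad, forces in N, time in s.
With the tool pointing down it reaches from about 0.35 to 0.775 m from the base axis. Payload 5.5 kg.
Tool frame: the origin (TCP) lies on the centre line of the jaws, within the pads' length; the fingertips stand 11 mm ahead of it and the grasp point (between the pads) lies 8 mm behind it; z points along the fingers, y is the line along which they close (so a half turn about z gives the same grasp; the last joint's range is limited). The gripper opens to 85 mm and grips with 20 to 120 N. Pads are 22 mm wide; open, the fingers measure 114 mm over their backs; the gripper's body (76 mm by 85 mm) begins 54 mm behind the grasp point. The pads swing forward as they close: fully open they stand 13 mm farther back than shut.
Start: joints at [-1.447, 0.313, 0.046, 1.304, 0, 1.431], TCP at [0.15, -0.555, 0.203] pointing down, gripper open.
Joint ranges: [-2.76, 2.76], [-0.86, 1.69], [-1.03, 1.26], [-2.2, 2.34], [-1.47, 1.5], [-3.14, 3.14]. Speed limits (rad/s): [2.57, 2.57, 3.14, 3.14, 3.14, 3.14].

## Interface

Orientations are given as a unit quaternion [w, x, y, z].
In Python, from workcell import get_state, eyes, env gives the robot as it stands.
- The arm moves only by the shell command python3 -m inch 'ROWS' [OPENING] [FORCE]. ROWS is JSON, one flat list of numbers, 4 for each row, row after row: the shift along the tool's x, y, z in cm, then the turn about the tool's z in rad. A call has exactly 5 rows; each row shifts and turns the commanded pose from where the row before left it, along the tool's axes as they then stand; what a row does not reach is not made up. A row lasts 1/12 s, in which the tool goes at most 41.7 mm and 7.16 degrees, less where a joint would pass 70% of its speed; a pose out of reach is approached as far as the arm can. A call is refused whole if a number of a shift passes 4.17 or a number of a turn 0.125, either way. A call with a gripper value outside its range is refused whole. OPENING is the opening, from -1 (shut) to 1 (fully open), set as the call begins (- or left out, the last holds). The fingers move at their own pace and stop on an object; FORCE is the grip in N (left out, the last holds). Time passes only in rows, so rows that do not move let the fingers close, or fill a call up. It gives the time, the measured TCP pose, the force, the opening and the grip force at its end, in the units of the state.
- get_state(): the state, without advancing time (a new reading comes with each control period).
- eyes.read_camera(name): name is "scene" or "top" or "wrist"; returns the picture (384x512x3 uint8, red, green, blue); there is no depth.
- eyes.camera_info(name): a dict with "fovy" (degrees; the focal length in pixels is half the picture's height over the tangent of half this angle, whatever the lens; pixels are square), "cx", "cy" (the principal point, pixels), "xyz" and "orientation" of the camera in the world. Camera axes: x right, y down, z forward; pixel columns grow to the right and rows downward; lengths in m; the calibration is good to about 2 mm. A picture is of the moment at which its call begins: read the wrist's pose just before it. camera_info takes no time and is no camera call; for the wrist camera it gives the pose at the moment of the call.
- env.hand_in(): hands the job in; it is judged then, once.
The state is a dict: "clock": time; "joint_pos": joint angles; "qvel": joint speeds; "tau": joint torques, N m; "tcp_pos": TCP position; "orientation": TCP orientation; "wrist_force": force on the tool from outside, world axes, zero at the start; "ft_torque": the same for the moment, N m; "finger_gap": finger opening in m; "grip_force": force on a finger pad.
Only numpy, scipy, OpenCV 4.12 (cv2) and the standard library are available. Lean on these libraries where they do the work, as an engineer would, in place of code of your own. Each camera call takes 0.05 s, during which the arm holds its last target. There are 200 camera calls.

## Working session

There is one attempt and no reset: what is moved stays moved. The work goes in short steps, Python scripts to look and compute and a shell command to move; the robot and the scene stay as the last step left them, time stands still between calls to the robot, and variables do not carry over. Pictures are saved under pics/ and viewed, at most 10 in all, crops included, and the job is handed in when it is done.

```bash
mkdir -p pics; ls; python3 - <<'E'
from workcell import get_state, eyes, env
import cv2,numpy as np
s=get_state();print(s)
ims=[]
for n in ("scene","top","wrist"):
    print(n,eyes.camera_info(n)); im=eyes.read_camera(n)[:,:,::-1]; cv2.imwrite(f"pics/{n}0.png",im)
    ims.append(im)
cv2.imwrite("pics/a.png",cv2.resize(ims[1],(768,576)))
E
```

```text
pics
{'clock': 0.0, 'joint_pos': array([-1.44662130e+00,  3.14010705e-01,  4.49714646e-02,  1.30358365e+00,
       -1.75738218e-05,  1.43119851e+00]), 'qvel': array([-0.00081461,  0.00247575,  0.00045873,  0.00114313, -0.00067018,
        0.0009772 ]), 'tau': array([ 3.88572507e-04, -4.80627680e+01,  2.98534799e+01,  1.92879571e-02,
       -1.02669644e-04,  7.12451325e-06]), 'tcp_pos': array([ 0.14983298, -0.55455517,  0.20189997]), 'orientation': array([-9.13320836e-04,  9.91315171e-01,  1.31504365e-01, -1.74405030e-06]), 'wrist_force': array([-0.45082552,  0.08927049,  0.18866347]), 'ft_torque': array([0.05080951, 0.00063104, 0.01550852]), 'grip_force': 0.0, 'finger_gap': 0.08565728054970706}
scene {'fovy': 47.822185215347616, 'cx': 259.37661497571315, 'cy': 185.8076852910934, 'xyz': array([1.34912525, 0.09114487, 0.76191634]), 'orientation': array([-0.27653165,  0.60680405,  0.68165279, -0.30111222])}
top {'fovy': 48.99278771864944, 'cx': 249.3945261456024, 'cy': 190.92787293545476, 'xyz': array([0.4445272 , 0.03144913, 1.30666875]), 'orientation': array([ 0.04009356, -0.70524591,  0.70614533, -0.04878005])}
wrist {'fovy': 60.85904345238045, 'cx': 251.97018447991667, 'cy': 191.10626844309408, 'xyz': array([ 0.22848381, -0.53475899,  0.37210206]), 'orientation': array([ 0.12562779,  0.78404898, -0.60014477, -0.09649411])}
```

View pics/a.png

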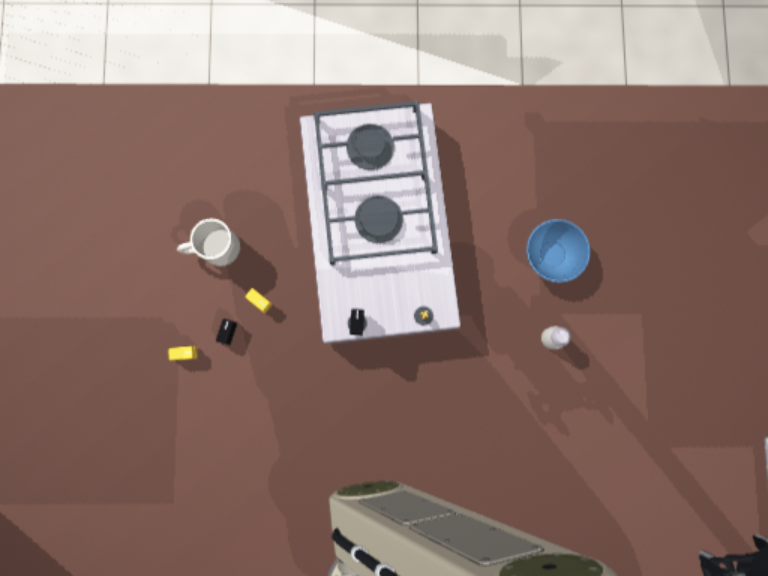

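View pics/scene0.png

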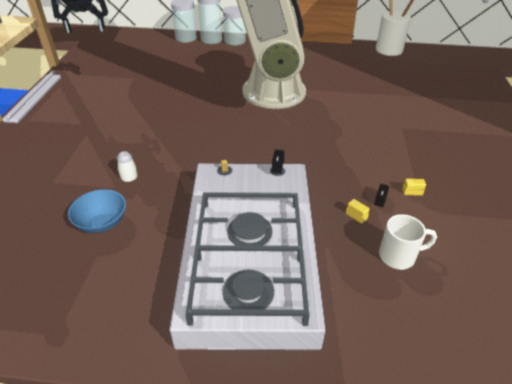

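Top picture (768×576 enlargement): candidates are the black loose knob (227,331), yellow decoys (258,300) and (182,353), and the fitted knob on the hob (357,321). I choose the loose black one left of the hob. The bare brass spindle is at (425,315), the shaker at (556,338).

```bash
cat > h.py <<'E'
import numpy as np,cv2
from scipy.spatial.transform import Rotation as R
from workcell import get_state, eyes, env
def rot(q): return R.from_quat(np.r_[q[1:],q[0]])
def ray(info,px,z):
    f=192/np.tan(np.radians(info["fovy"]/2))
    d=rot(info["orientation"]).apply([(px[0]-info["cx"])/f,(px[1]-info["cy"])/f,1])
    c=info["xyz"]; return c+d*(z-c[2])/d[2]
def pix(info,p):
    f=192/np.tan(np.radians(info["fovy"]/2))
    v=rot(info["orientation"]).inv().apply(np.array(p)-info["xyz"])
    return f*v[0]/v[2]+info["cx"],f*v[1]/v[2]+info["cy"]
def yaw(s): # world angle of tool x
    x=rot(s["orientation"]).apply([1,0,0]); return np.arctan2(x[1],x[0])
def totool(s,d): return rot(s["orientation"]).inv().apply(d)*100
E
python3 - <<'E'
from h import *
t=eyes.camera_info("top");im=cv2.imread("pics/top0.png")
for n,p,z in (("knob",(227,331),.03),("spin",(425,315),.11),("fitted",(357,321),.125),("y1",(258,300),.02),("y2",(182,353),.02),("salt",(556,338),.07),
 ("hobA",(323,341),.08),("hobB",(459,327),.08),("hobC",(432,103),.08),("hobD",(300,116),.08)):
    print(n,ray(t,np.array(p)/1.5,z).round(3))
a=cv2.resize(im[190:250,100:220],(800,400),interpolation=3);b=cv2.resize(im[185:235,220:310],(800,444)[:2],interpolation=3)[:200+0] if 0 else cv2.resize(im[190:235,220:320],(444,200),interpolation=3)
c=np.zeros((600,800,3),np.uint8);c[:400]=a;c[400:,:444]=b
cv2.imwrite("pics/crop1.png",c)
s=get_state();print(yaw(s)); 
E
```

```text
knob [0.516 0.312 0.03 ]
spin [ 0.541 -0.08   0.11 ]
fitted [0.529 0.049 0.125]
y1 [0.579 0.253 0.02 ]
y2 [0.472 0.403 0.02 ]
salt [ 0.499 -0.34   0.07 ]
hobA [0.493 0.115 0.08 ]
hobB [ 0.52  -0.149  0.08 ]
hobC [ 0.975 -0.102  0.08 ]
hobD [0.947 0.165 0.08 ]
0.263821248214264
```

View pics/crop1.png

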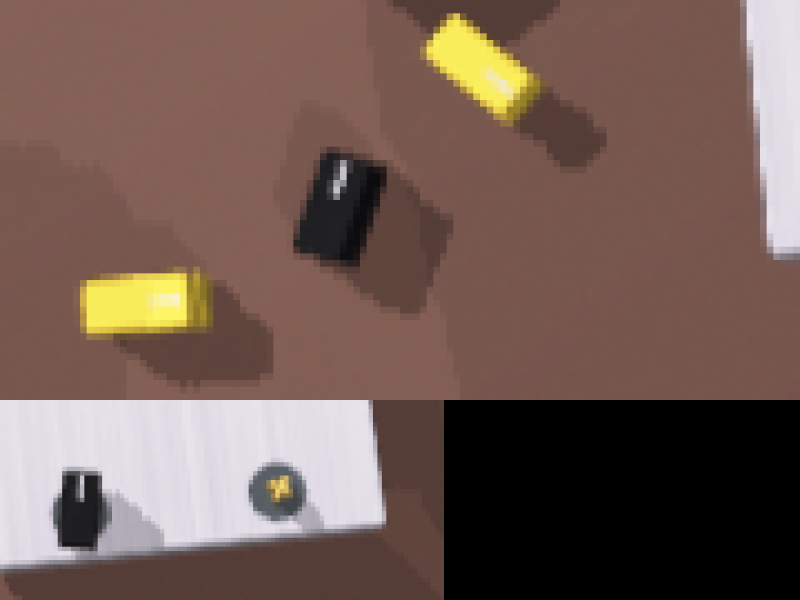

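The crop confirms the black bar at crop (335,207), long axis slightly clockwise of up. Both decoys are yellow. Turning the wrist first, in range.

```bash
for i in 1 2 3 4; do :; done
python3 -m inch '[0,0,0,-0.12, 0,0,0,-0.12, 0,0,0,-0.12, 0,0,0,-0.12, 0,0,0,-0.12]' 0.3
python3 -m inch '[0,0,0,-0.12, 0,0,0,-0.12, 0,0,0,-0.12, 0,0,0,-0.12, 0,0,0,-0.12]'
python3 -m inch '[0,0,0,-0.12, 0,0,0,-0.12, 0,0,0,-0.12, 0,0,0,-0.12, 0,0,0,-0.12]'
python3 -m inch '[0,0,0,-0.12, 0,0,0,-0.12, 0,0,0,-0.12, 0,0,0,-0.12, 0,0,0,-0.12]'
python3 -m inch '[0,0,0,-0.12, 0,0,0,-0.06, 0,0,0,0, 0,0,0,0, 0,0,0,0]'
python3 - <<'E'
from h import *
s=get_state();print(s["clock"],yaw(s),s["joint_pos"],s["finger_gap"])
for d in ([.35,.25,0],[.0,.617,0],[.366,.866,0]): print(totool(s,d).round(2))
E
```

```text
clock: 0.57
tcp_pos: [0.1499, -0.5549, 0.2024]
orientation: [-0.0, 0.907, 0.421, 0.0]
wrist_force: [-0.3, 0.7, 0.2]
finger_gap: 0.0557
grip_force: 0.0
clock: 0.98
tcp_pos: [0.1499, -0.5549, 0.2024]
orientation: [-0.0, 0.742, 0.67, 0.0]
wrist_force: [-0.2, -1.4, 0.2]
finger_gap: 0.0555
grip_force: 0.0
clock: 1.4
tcp_pos: [0.1499, -0.5549, 0.2024]
orientation: [-0.0, 0.511, 0.86, 0.0]
wrist_force: [0.3, 0.4, 0.2]
finger_gap: 0.0552
grip_force: 0.0
clock: 1.82
tcp_pos: [0.1499, -0.5549, 0.2024]
orientation: [-0.0, 0.234, 0.972, 0.0]
wrist_force: [0.5, -0.2, -0.3]
finger_gap: 0.0555
grip_force: 0.0
clock: 2.23
tcp_pos: [0.1499, -0.555, 0.2026]
orientation: [-0.0, 0.149, 0.989, 0.0]
wrist_force: [-0.5, -0.3, 0.3]
finger_gap: 0.0557
grip_force: 0.0
2.2333 2.8421335341442764 [-1.44659192e+00  3.13362324e-01  4.58611759e-02  1.30362019e+00
 -2.49259567e-05 -1.14713277e+00] 0.05567266190078212
[-2.607e+01  3.421e+01  1.000e-02]
[1.820e+01 5.895e+01 2.000e-02]
[-9.420e+00  9.354e+01  3.000e-02]
```

```bash
python3 -m inch '[-2.4,3.1,0,0, -2.4,3.1,0,0, -2.4,3.1,0,0, -2.4,3.1,0,0, -2.4,3.1,0,0]' | grep tcp
python3 -m inch '[-2.4,3.1,0,0, -2.4,3.1,0,0, -2.4,3.1,0,0, -2.4,3.1,0,0, -2.4,3.1,0,0]'| grep tcp
python3 -m inch '[-2.4,3.1,0,0, 1.06,3.71,0,0, 1.06,3.71,0,0, 1.06,3.71,0,0, 1.06,3.71,0,0]'| grep tcp
python3 -m inch '[1.06,3.71,0,0, 1.06,3.71,0,0, 1.06,3.71,0,0, 1.06,3.71,0,0, 1.06,3.71,0,0]'| grep tcp
python3 -m inch '[1.06,3.71,0,0, 1.06,3.71,0,0, 1.06,3.71,0,0, 1.06,3.71,0,0, 1.06,3.71,0,0]'| grep tcp
python3 -m inch '[1.06,3.71,0,0, 1.06,3.71,0,0, 0,0,2,0, 0,0,1,0, 0,0,0,0]'
python3 - <<'E'
from h import *
s=get_state();w=eyes.camera_info("wrist");im=eyes.read_camera("wrist")[:,:,::-1]
cv2.imwrite("pics/w1.png",im)
print(s["clock"],s["tcp_pos"],yaw(s),s["joint_pos"]);np.save("w1.npy",w,allow_pickle=True)
print(pix(w,[.516,.312,.036]))
cv2.imwrite("pics/w1b.png",cv2.resize(im,(800,600)))
E
```

```text
tcp_pos: [0.3112, -0.441, 0.2029]
tcp_pos: [0.4717, -0.3278, 0.203]
tcp_pos: [0.5053, -0.1505, 0.2025]
tcp_pos: [0.5088, 0.0424, 0.203]
tcp_pos: [0.5126, 0.2354, 0.2029]
clock: 4.73
tcp_pos: [0.5123, 0.31, 0.1696]
orientation: [-0.002, 0.148, 0.989, -0.002]
wrist_force: [-0.1, -1.0, -0.1]
finger_gap: 0.0553
grip_force: 0.0
4.7333 [0.51233481 0.31000918 0.16958129] 2.84392065189569 [ 4.10403457e-01  3.75487476e-01  5.36045318e-02  1.25472805e+00
 -4.41113889e-04  7.08068240e-01]
(np.float64(256.4631614967365), np.float64(173.81701414854112))
```

View pics/w1b.png

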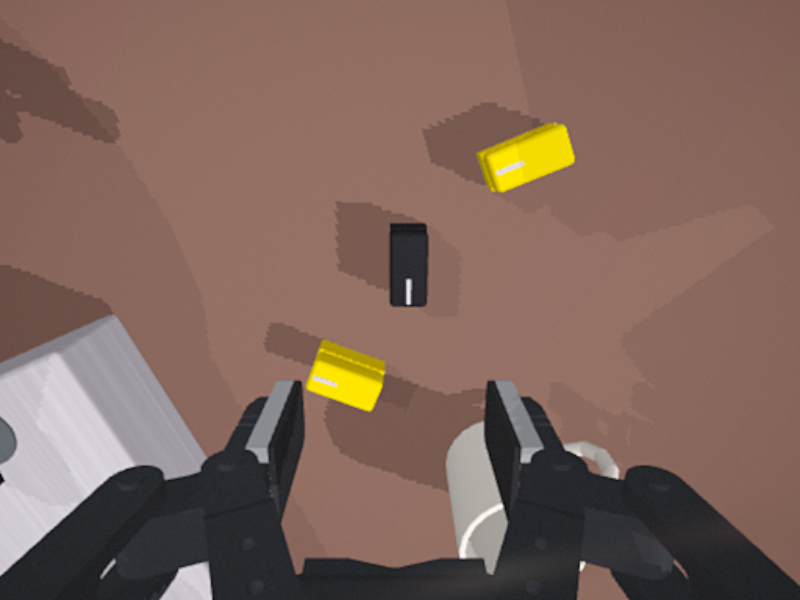

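The knob lies at (408,270) of the 800×600 view, square with the tool, between the yellow decoys at (527,157) and (346,375).

```bash
python3 - <<'E'
from h import *
s=get_state();w=eyes.camera_info("wrist")
k=ray(w,np.array([408.5,270.5])/1.5625-.3,.036);print(k)
for p in ((390,235),(427,235),(390,306),(427,306)): print((totool(s,ray(w,np.array(p)/1.5625,.036)-s["tcp_pos"])).round(2))
d=np.array([k[0],k[1],.020])-s["tcp_pos"];print(totool(s,d).round(2))
E
```

```text
[0.51757819 0.3160991  0.036     ]
[ 1.9  -0.3  13.51]
[ 1.9   1.94 13.5 ]
[-2.64 -0.31 13.49]
[-2.63  2.03 13.48]
[-0.29  0.81 15.1 ]
```

```bash
python3 -m inch '[-0.17,0.4,3,0, -0.17,0.4,3,0, 0,0,3,0, 0,0,3,0, 0,0,1.5,0]' | grep tcp
python3 -m inch '[0,0,1.4,0, 0,0,0,0, 0,0,0,0, 0,0,0,0, 0,0,0,0]' | egrep 'tcp|force'
python3 -m inch '[0,0,0,0, 0,0,0,0, 0,0,0,0, 0,0,0,0, 0,0,0,0]' -1 40
python3 -m inch '[0,0,0,0, 0,0,0,0, 0,0,0,0, 0,0,0,0, 0,0,0,0]' 
python3 -c "
from h import *
s=get_state();print(s['tcp_pos'],yaw(s),s['joint_pos'],s['clock'])"
```

```text
tcp_pos: [0.5187, 0.3147, 0.035]
tcp_pos: [0.5215, 0.3173, 0.0257]
wrist_force: [0.5, -0.3, -0.1]
grip_force: 0.0
clock: 6.03
tcp_pos: [0.52, 0.3174, 0.0239]
orientation: [0.0, 0.148, 0.989, 0.0]
wrist_force: [-0.5, 0.6, 0.8]
finger_gap: -0.0
grip_force: 0.0
clock: 6.45
tcp_pos: [0.52, 0.3172, 0.0237]
orientation: [-0.0, 0.148, 0.989, -0.0]
wrist_force: [-0.0, -0.2, -0.1]
finger_gap: -0.0002
grip_force: 0.0
[0.51996069 0.31723578 0.0236841 ] 2.8438243473107736 [ 4.16146495e-01  4.84968986e-01 -1.52467866e-01  9.33499203e-01
 -8.36719034e-05  7.13914803e-01] 6.45
```

The fingers shut on nothing; I'll open and look.

```bash
python3 - <<'E'
from h import *
w=eyes.camera_info("wrist");im=eyes.read_camera("wrist")[:,:,::-1]
cv2.imwrite("pics/w2.png",im); print(pix(w,[.5176,.316,.036]))
t=eyes.read_camera("top")[:,:,::-1]
a=cv2.resize(im,(512,384));b=cv2.resize(t[170:270,90:210],(460,384),interpolation=3)
sc=eyes.read_camera("scene")[:,:,::-1]
c=np.zeros((600,800,3),np.uint8);c[:384,:512]=a;c[:240,512:]=cv2.resize(b,(288,240));c[250:600,513:]=cv2.resize(sc[150:270,330:430],(287,350),interpolation=3)
cv2.imwrite("pics/w2b.png",c)
E
```

```text
(np.float64(249.51501506900772), np.float64(235.83463921465236))
```

View pics/w2b.png

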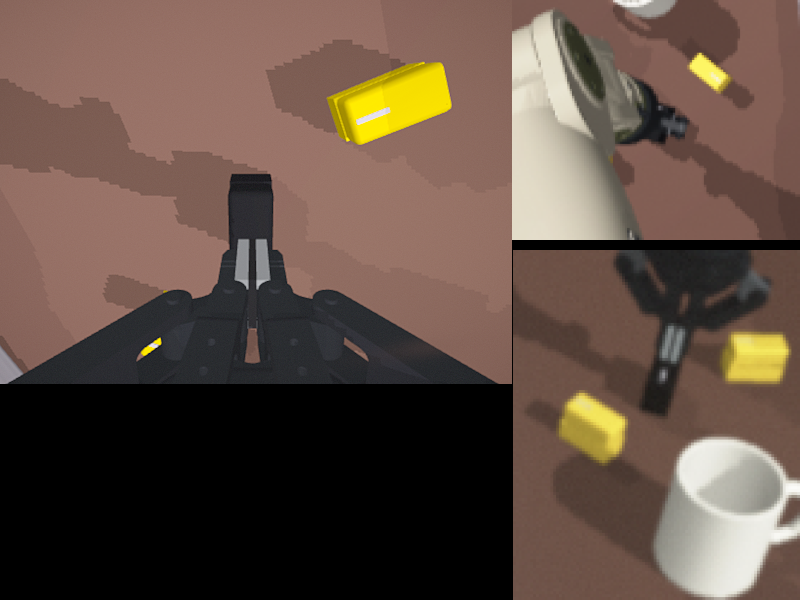

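```bash
python3 - <<'E'
from h import *
s=get_state();w=eyes.camera_info("wrist");T=rot(s["orientation"])
print(s["finger_gap"],s["grip_force"],w["xyz"],T.inv().apply(w["xyz"]-s["tcp_pos"]))
for z in (.011,0,-.008,-.019,-.03): print(z,pix(w,s["tcp_pos"]+T.apply([0,0,z])),pix(w,s["tcp_pos"]+T.apply([.011,0,z])))
k=np.array([.5176,.316,.036])
for dx in(-.024,0,.024): print(pix(w,k+T.apply([dx,0,0])), pix(w,k+T.apply([dx,0,.036])))
im=cv2.imread("pics/w2.png");cv2.imwrite("pics/w2c.png",cv2.resize(im[160:384,170:340],(607,800-200)[:2] if 0 else (455,600),interpolation=3))
E
```

```text
9.837816470390854e-05 0.0 [0.44459466 0.34000502 0.19380611] [ 0.07875216 -0.00036261 -0.17009317]
0.011 (np.float64(252.95128046425714), np.float64(221.54548485379064)) (np.float64(252.97401015191602), np.float64(204.40425199130644))
0 (np.float64(252.97969461904984), np.float64(229.28074269891974)) (np.float64(253.00425790632923), np.float64(211.30452162864557))
-0.008 (np.float64(253.0024483846098), np.float64(235.475058343264)) (np.float64(253.02852358197282), np.float64(216.8401294157812))
-0.019 (np.float64(253.03709402437462), np.float64(244.9067292392027)) (np.float64(253.06554597250698), np.float64(225.28586306644203))
-0.03 (np.float64(253.07633239500294), np.float64(255.58869097435542)) (np.float64(253.10758538433296), np.float64(234.87610480906986))
(np.float64(249.60079025388066), np.float64(275.0097087685791)) (np.float64(250.0520153060577), np.float64(244.66740029686096))
(np.float64(249.51159395868024), np.float64(235.765090553266)) (np.float64(249.9937167920344), np.float64(210.78071885474708))
(np.float64(249.41436946172945), np.float64(192.98822122883766)) (np.float64(249.9310656376794), np.float64(174.36401518432987))
```

View pics/w2c.png

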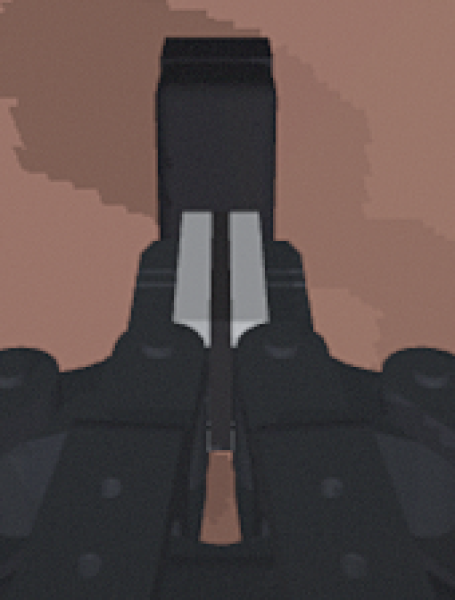

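```bash
python3 - <<'E'
from h import *
s=get_state();w=eyes.camera_info("wrist");T=rot(s["orientation"])
f=192/np.tan(np.radians(w["fovy"]/2)); C=T.inv().apply(w["xyz"]-s["tcp_pos"])
def tool(px): return T.inv().apply(rot(w["orientation"]).apply([(px[0]-w["cx"])/f,(px[1]-w["cy"])/f,1]))
# w1 open: inner tip corners (left right) x=302/1.5625?, 
for px,y in (((487,383),.0278),((301,383),-.0278),((516,383),.0278),((272,383),-.0278)):
    d=tool(np.array(px)/1.5625); print(px,(C+d*(y-C[1])/d[1]).round(4))
for px in ((253,240),(242,240),(264,240)):
    d=tool(px); 
    for x in(.011,0,-.011): print(px,x,(C+d*(x-C[0])/d[0]).round(4))
E
```

```text
(487, 383) [ 0.006   0.0278 -0.0307]
(301, 383) [ 0.0083 -0.0278 -0.0351]
(516, 383) [ 0.0233  0.0278 -0.0639]
(272, 383) [ 0.025  -0.0278 -0.0672]
(253, 240) 0.011 [ 0.011  -0.0001 -0.0353]
(253, 240) 0 [ 0.     -0.     -0.0134]
(253, 240) -0.011 [-0.011   0.      0.0084]
(242, 240) 0.011 [ 0.011  -0.0051 -0.0353]
(242, 240) 0 [ 0.     -0.0058 -0.0135]
(242, 240) -0.011 [-0.011  -0.0066  0.0084]
(264, 240) 0.011 [ 0.011   0.005  -0.0353]
(264, 240) 0 [ 0.      0.0058 -0.0134]
(264, 240) -0.011 [-0.011   0.0067  0.0085]
```

```bash
python3 - <<'E'
from h import *
s=get_state();w=eyes.camera_info("scene");T=rot(s["orientation"])
print(s["tcp_pos"])
for z in (.02,.011,0,-.012,-.033): print(z,[np.round(pix(w,s["tcp_pos"]+T.apply([x,0,z])),1) for x in (-.011,0,.011)])
k=np.array([.5176,.316,.0])
print("knob bottom/top x=-.024,0,.024")
for z in (0,.036): print([np.round(pix(w,k+T.apply([x,0,-z])),1) for x in (-.024,0,.024)])
im=eyes.read_camera("scene")[:,:,::-1];cv2.imwrite("pics/s3.png",cv2.resize(im[140:230,345:435],(600,600),interpolation=2))
E
```

```text
[0.51997469 0.31722174 0.02371057]
0.02 [array([379.2, 202.9]), array([380.1, 200.1]), array([381. , 197.4])]
0.011 [array([379.9, 200.3]), array([380.8, 197.5]), array([381.7, 194.8])]
0 [array([380.8, 197.1]), array([381.7, 194.4]), array([382.6, 191.7])]
-0.012 [array([381.7, 193.6]), array([382.6, 190.8]), array([383.5, 188.2])]
-0.033 [array([383.5, 187.3]), array([384.4, 184.6]), array([385.2, 181.9])]
knob bottom/top x=-.024,0,.024
[array([377.3, 206.5]), array([379.3, 200.5]), array([381.2, 194.7])]
[array([380.1, 196.1]), array([382.1, 190.1]), array([384. , 184.3])]
```

View pics/s3.png

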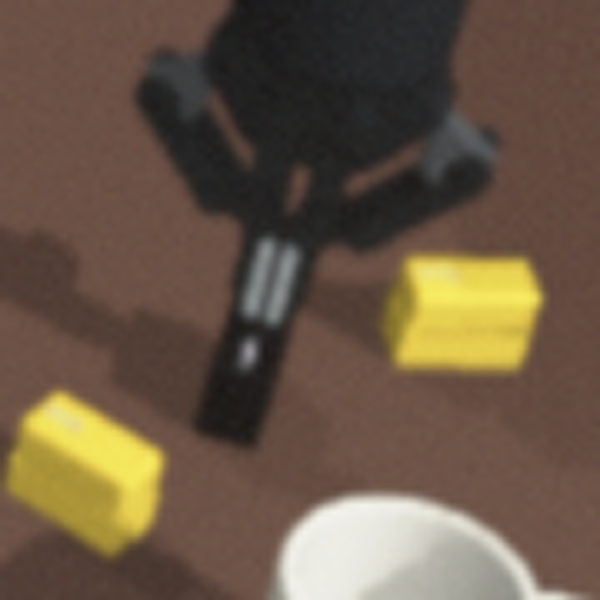

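The knob is untouched at its predicted place; both views show the grey pad tips about 20 mm above its top (tip ≈ 32 mm behind the reported TCP rather than 11 mm ahead). I'll open and descend step by step, watching force and picture.

```bash
python3 -m inch '[0,0,0,0, 0,0,0,0, 0,0,0,0, 0,0,0,0, 0,0,0,0]' 0.3 | egrep 'gap'
python3 -m inch '[0.2,0,0.4,0, 0,0,0.4,0, 0,0,0.4,0, 0,0,0,0, 0,0,0,0]' | egrep 'tcp|force'
python3 - <<'E'
from h import *
im=eyes.read_camera("wrist")[:,:,::-1];s=get_state();print(s["tcp_pos"],s["wrist_force"],s["finger_gap"])
sc=eyes.read_camera("scene")[:,:,::-1]
c=np.zeros((400,800,3),np.uint8);c[:300,:400]=cv2.resize(im,(400,300));c[:,400:]=cv2.resize(sc[140:230,345:435],(400,400),interpolation=2)
cv2.imwrite("pics/c4.png",c)
E
```

```text
finger_gap: 0.0553
tcp_pos: [0.5176, 0.3176, 0.0111]
wrist_force: [-0.7, -0.5, 0.1]
grip_force: 0.0
[0.51787489 0.31775292 0.01142712] [ 0.53614264 -0.71895296  0.04246229] 0.05551347312247339
```

View pics/c4.png

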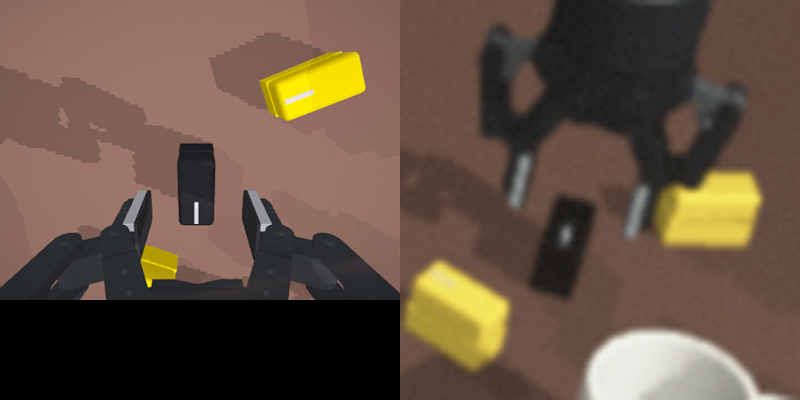

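```bash
python3 - <<'E'
from h import *
from scipy.optimize import least_squares
s=get_state();w=eyes.camera_info("wrist");c=eyes.camera_info("scene");T=rot(s["orientation"])
W=lambda p:s["tcp_pos"]+T.apply(p)
for a,b in (((319,243.2),(397.2,193.1)),((183,243.2),(370.9,185.7))):
    g=lambda v:np.r_[np.array(pix(w,W([v[0]+.011,v[1],v[2]])))-a,np.array(pix(c,W([v[0]-.011,v[1],v[2]])))-b]
    r=least_squares(g,[0,0,0]);print(r.x.round(4),r.fun.round(1))
im=eyes.read_camera("wrist")[:,:,::-1]
# knob now
print([np.round(pix(w,np.array([.5176,.316,.036])+T.apply([x,0,0])),1) for x in(-.024,.024)], w["xyz"])
E
```

```text
[-0.0009  0.03   -0.0366] [ 0.4 -0.  -2.  -0.2]
[-0.0002 -0.0314 -0.0382] [ 0.1  0.  -0.5 -0.3]
[array([249.4, 291.2]), array([249.2, 205. ])] [0.44270858 0.34059636 0.1817595 ]
```

Two-view fit: pad tips sit 37 mm behind the reported TCP (consistent for both fingers), so I go ~38 mm lower in watched stages.

```bash
python3 -m inch '[0.2,-0.1,0.5,0, 0,0,0.5,0, 0,0,0.5,0, 0,0,0.5,0, 0,0,0,0]' | egrep 'tcp|force'
python3 -c "
from h import *
im=eyes.read_camera('wrist')[:,:,::-1];cv2.imwrite('pics/w5.png',im)"
python3 -m inch '[0,0,0.3,0, 0,0,0.3,0, 0,0,0.3,0, 0,0,0,0, 0,0,0,0]' | egrep 'tcp|force'
```

```text
tcp_pos: [0.5149, 0.317, -0.0098]
wrist_force: [-0.0, -0.5, 0.3]
grip_force: 0.0
tcp_pos: [0.5157, 0.3174, -0.0175]
wrist_force: [0.2, -0.9, 0.3]
grip_force: 0.0
```

TCP is below the worktop by report with no contact, so the offset is real.

```bash
python3 -m inch '[0,0,0.3,0, 0,0,0.3,0, 0,0,0.2,0, 0,0,0,0, 0,0,0,0]' | egrep 'tcp|force'
python3 -m inch '[0,0,0,0, 0,0,0,0, 0,0,0,0, 0,0,0,0, 0,0,0,0]' -1 40 | egrep 'tcp|force|gap'
python3 -m inch '[0,0,0,0, 0,0,0,0, 0,0,0,0, 0,0,0,0, 0,0,0,0]' 
python3 -c "
from h import *
s=get_state();print(s['tcp_pos'],yaw(s),s['clock'])
im=eyes.read_camera('wrist')[:,:,::-1];cv2.imwrite('pics/w6.png',im)"
```

```text
tcp_pos: [0.5157, 0.3174, -0.0255]
wrist_force: [-0.1, 0.1, 0.6]
grip_force: 0.0
tcp_pos: [0.5161, 0.3176, -0.025]
wrist_force: [0.3, 0.5, 1.0]
finger_gap: 0.0233
grip_force: 39.9
clock: 9.77
tcp_pos: [0.5162, 0.3176, -0.025]
orientation: [0.0, 0.148, 0.989, 0.0]
wrist_force: [0.3, 0.1, 3.1]
finger_gap: 0.0234
grip_force: 39.9
[ 0.51615552  0.31757774 -0.02500075] 2.8437799470088185 9.7667
```

Gripped (gap 23.4 mm, 40 N). Lift and carry to above the spindle.

```bash
python3 -m inch '[0,0,-2,0, 0,0,-3.5,0, 0,0,-3.9,0, 0,0,-3.9,0, 0,0,-3.9,0]' | egrep 'tcp|force'
python3 -m inch '[0,0,-3.9,0, 0,0,-3.9,0, 0,0,-1.9,0, -0.7,-1.9,0,0, -1.39,-3.8,0,0]' | egrep 'tcp|force'
python3 -m inch '[-1.39,-3.8,0,0, -1.39,-3.8,0,0, -1.39,-3.8,0,0, -1.39,-3.8,0,0, -1.39,-3.8,0,0]' | egrep 'tcp|force'
python3 -m inch '[-1.39,-3.8,0,0, -1.39,-3.8,0,0, -1.39,-3.8,0,0, -0.7,-1.9,0,0, 0,0,0,0]' | egrep 'tcp|force'
python3 -m inch '[0,0,0,0, 0,0,0,0, 0,0,0,0, 0,0,0,0, 0,0,0,0]'
python3 - <<'E'
from h import *
s=get_state();print(s["tcp_pos"],yaw(s),s["finger_gap"],s["grip_force"])
w=eyes.camera_info("wrist");im=eyes.read_camera("wrist")[:,:,::-1];cv2.imwrite("pics/w7.png",im)
p=pix(w,[.541,-.08,.11]);print(p)
x,y=int(p[0])-32,int(p[1])-24
w5=cv2.imread("pics/w5.png")
c=np.zeros((600,800,3),np.uint8)
c[:300,:400]=cv2.resize(im[y:y+48,x:x+64],(400,300),interpolation=3)
c[:300,400:]=cv2.resize(im,(400,300))
c[300:,:400]=cv2.resize(im[190:310,170:330],(400,300),interpolation=3)
c[300:,400:]=cv2.resize(w5[170:320,150:350],(400,300),interpolation=3)
cv2.imwrite("pics/m9.png",c);print(x,y)
E
```

```text
tcp_pos: [0.5149, 0.317, 0.1477]
wrist_force: [-0.1, 1.1, -1.4]
grip_force: 39.5
tcp_pos: [0.5197, 0.2596, 0.2449]
wrist_force: [-0.2, -1.6, -1.1]
grip_force: 39.6
tcp_pos: [0.529, 0.0531, 0.2432]
wrist_force: [0.4, 0.4, -0.0]
grip_force: 39.6
tcp_pos: [0.5371, -0.091, 0.2427]
wrist_force: [1.4, 0.3, -1.1]
grip_force: 39.7
clock: 11.9
tcp_pos: [0.5373, -0.0854, 0.2439]
orientation: [0.0, 0.147, 0.989, -0.0]
wrist_force: [0.3, 0.9, -1.4]
finger_gap: 0.0235
grip_force: 39.7
[ 0.53733473 -0.08540892  0.24385315] 2.8456958439402564 0.02346095644882154 39.70042607747018
(np.float64(259.2700162761092), np.float64(172.17879343570408))
227 148
```

View pics/m9.png

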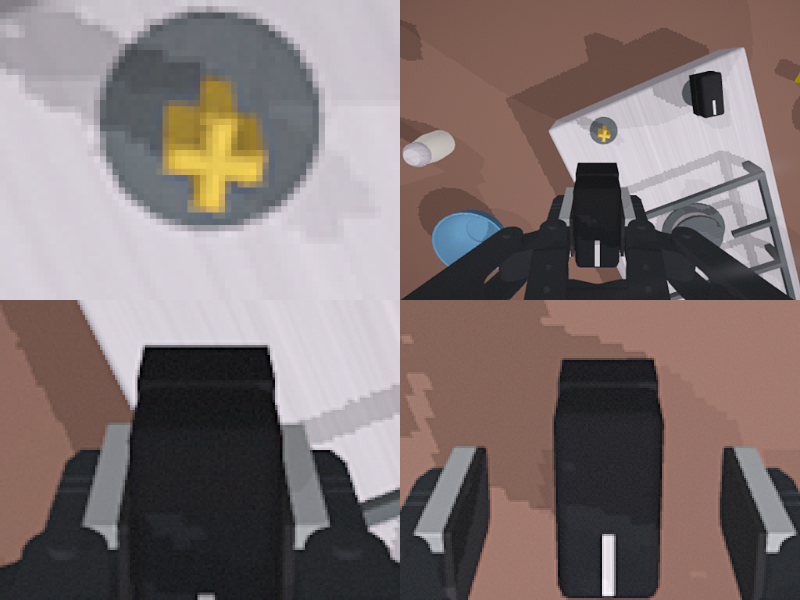

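The spindle cross top is at about (261,173) in the wrist picture, nearly aligned with the tool (tilt of ~0.1 rad); the knob sits square between the pads. Fit both by code.

```bash
cat > fit.py <<'E'
from h import *
from scipy.optimize import minimize
def cross(im,w,x0,yw,z=.110):
    S=8; c=np.round(pix(w,[x0[0],x0[1],z])).astype(int); h=20
    sub=im[c[1]-h:c[1]+h,c[0]-h:c[0]+h].astype(float)  # BGR
    score=np.clip((sub[...,2]+sub[...,1])/2-sub[...,0],0,None)
    b=cv2.resize(score,None,fx=S,fy=S,interpolation=cv2.INTER_LINEAR)
    thr=.6*np.percentile(b,99.5); m=(b>thr).astype(np.uint8)
    def model(v):
        o=np.zeros_like(m)
        for a in (0,np.pi/2):
            q=[]
            for L,W in((-1,-1),(1,-1),(1,1),(-1,1)):
                t=v[2]+a+yw; p=np.r_[v[:2],z]+[*(R.from_euler("z",t).apply([L*.0076,W*.0023,0])[:2]),0]
                u=np.array(pix(w,p)); q.append((u-c+h+.5)*S-.5)
            cv2.fillPoly(o,[np.round(np.array(q)*8).astype(np.int32)],1,shift=3)
        return o
    f=lambda v:-(m&model(v/sc)).sum()/(m|model(v/sc)).sum()
    sc=np.array([1000,1000,20.])
    r=min((minimize(f,np.r_[x0[0],x0[1],t]*sc,method="Nelder-Mead",options=dict(initial_simplex=None)) for t in np.arange(-.75,.8,.25)),key=lambda r:r.fun)
    return r.x/sc,r.fun
if __name__=="__main__":
    im=cv2.imread("pics/w7.png");w=eyes.camera_info("wrist");s=get_state();T=rot(s["orientation"]);yw=yaw(s)
    x0=ray(w,(261.2,173.3),.11);print(x0)
    v,fu=cross(im,w,x0[:2],yw);print("spindle",v.round(4),fu)
    print("rel tool cm",totool(s,np.r_[v[:2],0]-np.r_[s["tcp_pos"][:2],0]))
    f=192/np.tan(np.radians(w["fovy"]/2));C=T.inv().apply(w["xyz"]-s["tcp_pos"])
    for px,z in (((251,223.2),-.061),((251,208.4),-.025),((251,341.7),-.061)):
        d=T.inv().apply(rot(w["orientation"]).apply([(px[0]-w["cx"])/f,(px[1]-w["cy"])/f,1]));print(px,C+d*(z-C[2])/d[2])
E
python3 fit.py
```

```text
[ 0.54266386 -0.0787015   0.11      ]
spindle [ 0.5698 -0.0787 -0.75  ] 0.0
rel tool cm [-2.90276634e+00  1.60057007e+00  2.07384911e-04]
(251, 223.2) [ 0.03065809 -0.00086766 -0.061     ]
(251, 208.4) [ 0.02244091 -0.00102481 -0.025     ]
(251, 341.7) [-0.02268547 -0.00089995 -0.061     ]fit.py:18: RuntimeWarning: overflow encountered in scalar negative
  f=lambda v:-(m&model(v/sc)).sum()/(m|model(v/sc)).sum()
```

```bash
sed -i 's|f=lambda v:.*|g=lambda v:np.r_[x0[:2],0]+v/sc; f=lambda v:-float((m\&model(g(v))).sum())/float((m\|model(g(v))).sum())|; s|sc=np.array.*|sc=np.array([1000,1000,20.]); sx=np.array([[0,0,0],[2,0,0],[0,2,0],[0,0,3.]])|; s|r=min.*|r=min((minimize(f,[0,0,t*20],method="Nelder-Mead",options=dict(initial_simplex=sx+[0,0,t*20])) for t in np.arange(-.75,.8,.25)),key=lambda r:r.fun)|; s|return r.x/sc|return g(r.x)|' fit.py
python3 fit.py
python3 - <<'E'
from h import *
s=get_state();T=rot(s["orientation"]);w=dict(eyes.camera_info("wrist"))
off=w["xyz"]-s["tcp_pos"]; w["xyz"]=off+[.5123,.3100,.1696]; g=np.array([.5162,.3176,-.025])
for p,z in (((408,223),0),((408,306),.036),((408,235),.036)): print(T.inv().apply(ray(w,np.array(p)/1.5625,z)-g)[:2])
E
```

```text
[ 0.54266386 -0.0787015   0.11      ]
spindle [ 0.5422 -0.0789 -0.1714] -0.6443808745402534
rel tool cm [-2.70297423e-01  7.77599257e-01 -1.34533372e-05]
(251, 223.2) [ 0.03065809 -0.00086766 -0.061     ]
(251, 208.4) [ 0.02244091 -0.00102481 -0.025     ]
(251, 341.7) [-0.02268547 -0.00089995 -0.061     ]
[0.02180477 0.00028972]
[-0.02439062 -0.00019856]
[ 0.02075603 -0.00060749]
```

```bash
sed -i 's|def cross(im,w,x0,yw,z=.110):|def cross(im,w,x0,yw,z=.110,k=.6):|; s|thr=.6|thr=k|' fit.py
python3 - <<'E'
from fit import *
im=cv2.imread("pics/w7.png");w=eyes.camera_info("wrist");s=get_state();yw=yaw(s)
x0=ray(w,(261.2,173.3),.11)
for k in (.6,.65,.7,.75,.8,.85):
    v,fu=cross(im,w,x0[:2],yw,k=k);print(k,v[2].round(3),round(fu,3),totool(s,np.r_[v[:2],0]-np.r_[s["tcp_pos"][:2],0])[:2].round(3))
c=np.round(pix(w,x0)).astype(int)
sub=im[c[1]-11:c[1]+11,c[0]-11:c[0]+11].astype(int)
print((sub[...,2]-sub[...,0]).clip(0))
print(c-11)
E
```

```text
0.6 -0.171 -0.644 [-0.27   0.778]
0.65 -0.141 -0.685 [-0.283  0.758]
0.7 1.423 -0.794 [-0.308  0.765]
0.75 -0.158 -0.827 [-0.315  0.784]
0.8 1.457 -0.75 [-0.359  0.799]
0.85 -0.138 -0.645 [-0.389  0.841]
[[  0   0   0   0   0   0   0   0   0  70 113 109 112  82  13   0   0   0
    0   0   0   0]
 [  0   0   0   0   0   0   0   0   0  69 116 106 107 102  30   0   0   0
    0   0   0   0]
 [  0   0   0   9  34  30  21   8  25  81 105 103 106 116  37   0   0   0
    0   0   0   0]
 [  0   0   0  47 115 106  94  80  75  93 109 105 102 111  52   0   0   0
    0   0   0   0]
 [  0   0   0  55 118 112 109 108 103 112 122 118 112 120 113  73  45  44
    8   0   0   0]
 [  0   0   0  59 114 107 105 104  98 114 128 132 135 138 134 114 111 105
   28   0   0   0]
 [  0   0   0  66 111 106 102 102 100 101 123 141 145 148 132 102 101 114
   42   0   0   0]
 [  0   0   0  64 113 107 101 103 101 109 130 143 147 149 123  94 100 110
   63   0   0   0]
 [  0   0   0  72 114 102  99  98  92 114 132 144 149 145 113  94 100 108
   71   7   0   0]
 [  0   0   0  81 126 118 117 115 104 113 132 142 152 141 1
[... 460 characters left out ...]
114 118 136 142 149
   97   0   0   0]
 [  0   0   0   0   0   0   0  19 114 135 147 153 133  34   0  52  74  64
   35   5   0   0]
 [  0   0   0   0   0   0   0   8 108 140 147 157 125  25   0   0   0   0
    0   0   0   0]
 [  0   0   0   0   0   0   0  21 116 146 150 157 106   0   0   0   0   0
    0   0   0   0]
 [  0   0   0   0   0   0   0  40 108 145 158 165 105   0   0   0   0   0
    0   0   0   0]
 [  0   0   0   0   0   0   0  29  55  80 106 118  75   0   0   0   0   0
    0   0   0   0]
 [  0   0   0   0   0   0   0   0   0   0   0   0   0   0   0   0   0   0
    0   0   0   0]
 [  0   0   0   0   0   0   0   0   0   0   0   0   0   0   0   0   0   0
    0   0   0   0]]
[250 162]
```

```bash
python3 -m inch '[-0.16,0.87,0,0.12, 0,0,0,0.025, 0,0,3,0, 0,0,3,0, 0,0,3,0]' - 60 | egrep 'tcp|force'
python3 -m inch '[0,0,3,0, 0,0,2,0, 0,0,0.6,0, 0,0,0,0, 0,0,0,0]' | egrep 'tcp|force'
python3 -c "
from h import *
s=get_state();t=[.5422,-.0789];print(yaw(s),s['tcp_pos'])
s2=R.from_euler('z',yaw(s)); print(s['clock'])
ims=[eyes.read_camera(n)[:,:,::-1] for n in('wrist','scene')]
cv2.imwrite('pics/w8.png',ims[0]);cv2.imwrite('pics/s8.png',ims[1])
"
```

```text
tcp_pos: [0.5421, -0.0782, 0.1535]
wrist_force: [-0.2, 0.3, -1.7]
grip_force: 64.0
tcp_pos: [0.542, -0.0786, 0.0987]
wrist_force: [0.1, 0.6, -0.1]
grip_force: 64.0
2.699352309950965 [ 0.54199651 -0.07859708  0.09865089]
12.7833
```

```bash
python3 -m inch '[0,0,0.4,0, 0,0,0.4,0, 0,0,0.4,0, 0,0,0,0, 0,0,0,0]' | egrep 'tcp|force'
python3 -m inch '[0,0,0.2,0, 0,0,0.2,0, 0,0,0.2,0, 0,0,0,0, 0,0,0,0]' | egrep 'tcp|force'
```

```text
tcp_pos: [0.5411, -0.0787, 0.0855]
wrist_force: [-0.1, -0.3, -0.7]
grip_force: 64.0
tcp_pos: [0.5415, -0.0785, 0.0795]
wrist_force: [1.6, 1.5, -2.2]
grip_force: 64.0
```

No push at 5 mm below the expected contact: it seems to be sliding on. Continue gently.

```bash
python3 -m inch '[0,0,0.2,0, 0,0,0.2,0, 0,0,0,0, 0,0,0,0, 0,0,0,0]' | egrep 'tcp|force'
python3 -m inch '[0,0,0.2,0, 0,0,0.2,0, 0,0,0,0, 0,0,0,0, 0,0,0,0]' | egrep 'tcp|force'
python3 -c "
from h import *
s=get_state();print(s['clock'],s['ft_torque'],s['finger_gap'])"
```

```text
tcp_pos: [0.5416, -0.0786, 0.0756]
wrist_force: [2.5, 2.2, -2.7]
grip_force: 63.9
tcp_pos: [0.5416, -0.0786, 0.0716]
wrist_force: [3.2, 3.9, -2.2]
grip_force: 64.0
14.55 [ 0.60094551 -0.5477382   0.00175097] 0.023204519587730257
```

```bash
python3 -m inch '[0,0.05,0.1,0, 0,0,0.1,0, 0,0,0,0, 0,0,0,0, 0,0,0,0]' | egrep 'tcp|force'
python3 -m inch '[0,0,0.1,0, 0,0,0.1,0, 0,0,0,0, 0,0,0,0, 0,0,0,0]' | egrep 'tcp|force'
```

```text
tcp_pos: [0.5414, -0.0784, 0.0696]
wrist_force: [1.3, 1.3, -0.2]
grip_force: 64.0
tcp_pos: [0.5416, -0.0785, 0.0679]
wrist_force: [0.2, 0.9, 2.1]
grip_force: 64.1
```

Home reached at the predicted height, with the spring beginning to resist. Now press.

```bash
python3 -m inch '[0,0,0.1,0, 0,0,0.1,0, 0,0,0.1,0, 0,0,0,0, 0,0,0,0]' | egrep 'tcp|force'
python3 -m inch '[0,0,0.1,0, 0,0,0.1,0, 0,0,0,0, 0,0,0,0, 0,0,0,0]' | egrep 'tcp|force'
```

```text
tcp_pos: [0.5417, -0.0785, 0.0651]
wrist_force: [-1.4, 0.1, 4.6]
grip_force: 64.6
tcp_pos: [0.5417, -0.0785, 0.0635]
wrist_force: [-2.3, 0.1, 8.5]
grip_force: 65.0
```

```bash
python3 -m inch '[0,0,0.1,0, 0,0,0.1,0, 0,0,0.05,0, 0,0,0,0, 0,0,0,0]' | egrep 'tcp|force'
python3 -m inch '[0,0,0,0, 0,0,0,0, 0,0,0,0, 0,0,0,0, 0,0,0,0]' | egrep 'clock|tcp|force'
python3 - <<'E'
from h import *
ims=[eyes.read_camera(n)[:,:,::-1] for n in('wrist','scene')]
c=np.zeros((400,800,3),np.uint8);c[:300,:400]=cv2.resize(ims[0],(400,300));c[:,400:]=cv2.resize(ims[1][120:220,190:290],(400,400),interpolation=2)
cv2.imwrite("pics/f.png",c)
E
```

```text
tcp_pos: [0.5418, -0.0785, 0.0614]
wrist_force: [-3.5, 1.2, 10.8]
grip_force: 65.4
clock: 17.05
tcp_pos: [0.5418, -0.0785, 0.0615]
wrist_force: [-2.0, 1.3, 10.7]
grip_force: 65.4
```

View pics/f.png

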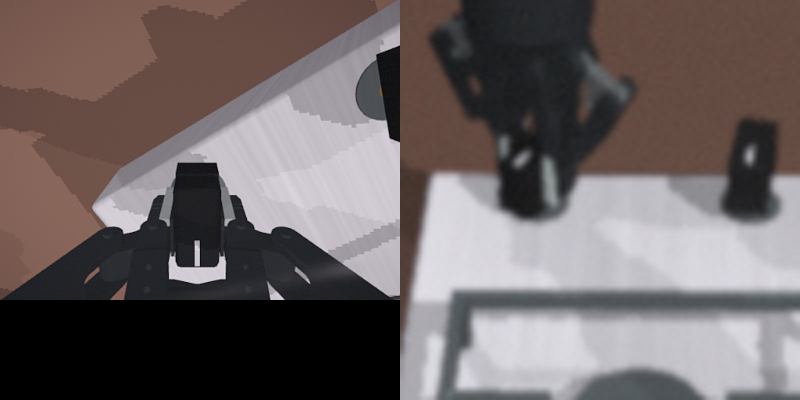

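The knob sits down over the valve plate at (540,190), held between the pads and lower than its fitted neighbour. Force of ~11–12 N means the spindle is about 5–6 mm in.

```bash
python3 -c "
from workcell import env
print(env.hand_in())"
```

```text
the job is handed in; nothing more can be done
None
```

I handed the job in at about 17 s of the 42 s limit: the knob is meshed and home on the bare spindle, pressed in about 5–6 mm (estimated from a push of about 11–12 N) and still gripped at about 65 N; the verdict was not shown.

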